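Slide the swab box through the gap to the tube rack

ROBOT

A 6-joint arm with a two-finger parallel gripper is mounted at the origin on a cart in front of the work surface, level with it; the furniture and walls round the work are solid. World frame = base frame: x ahead of the robot, y to its left, z up, the work surface at z = 0. Lengths are in mm, angles in degrees, forces in N, time in s.
With the tool pointing down it reaches from about 300 to 850 mm from the base axis. Payload 4.2 kg.
Tool frame: the origin (TCP) lies at the very end of the fingers, on their centre line; the grasp point (between the pads) lies 19 mm behind it; z points along the fingers, y is the line along which they close (so a half turn about z gives the same grasp; the last joint's range is limited). The gripper opens to 91 mm and grips with 3 to 60 N. Pads are 32 mm wide; open, the fingers measure 118 mm over their backs; the gripper's body (76 mm by 178 mm) begins 60 mm behind the grasp point.
Start: joints at [-68.526, 18.312, 89.639, -0, 72.044, -1.146], TCP at [221.163, -530.783, 213.976] pointing down, gripper open.
Joint ranges: [-177.97, 177.97], [-48.28, 115.42], [12.27, 149.76], [-77.06, 257.06], [2.81, 150.46], [-146.56, 146.56]. Speed limits (degrees/s): [147.25, 147.25, 180, 180, 180, 180].

INTERFACE

Orientations are given as [roll, pitch, yaw] about the fixed x, y, z axes, in that order (R = Rz(yaw) Ry(pitch) Rx(roll)).
In Python, from workcell import env gives the robot as it stands.
- The arm moves only by the shell command python3 -m pendant 'ROWS' [FORCE]. ROWS is a JSON object of lists of equal length, an entry for each row: "translation": the shift along the tool's x, y, z in mm, a list of three; "roll": the turn about the tool's z in rad; "hand": the closure in counts, from 0 (fully open) to 255 (shut). In form: {"translation": [[dx, dy, dz], ...], "roll": [roll, ...], "hand": [hand, ...]}. A call has exactly 8 rows; each row shifts and turns the commanded pose from where the row before left it, along the tool's axes as they then stand; what a row does not reach is not made up. A row lasts 1/12 s, in which the tool goes at most 41.7 mm and 7.16 degrees, less where a joint would pass 70% of its speed; a pose out of reach is approached as far as the arm can. A call with a gripper value outside its range is refused whole. The fingers move at their own pace and stop on an object; FORCE is the grip in N (left out, the last holds). Time passes only in rows, so rows that do not move let the fingers close, or fill a call up. It gives the time, the measured TCP pose, the force, the opening and the grip force at its end, in the units of the state.
- env.state(): the state, without advancing time (a new reading comes with each control period).
- env.grab_frame(name): name is "scene" or "top"; returns a dict with "frame" (480x640x3 uint8, red, green, blue), "z_map" (480x640 float32, mm along the optical axis (not along the pixel's ray), 0 where there is no reading), "fx", "fy", "cx", "cy" (pixels), "pose" (4x4, takes a point from camera to world coordinates). Camera axes: x right, y down, z forward; pixel columns grow to the right and rows downward; lengths in mm; the calibration is good to about 2 mm. A picture is of the moment at which its call begins.
- env.job_done(): hands the job in; it is judged then, once.
Trained networks look in a picture, given as the dict that the camera call returned (one of the last four; its "shot" number tells which), for a name from the list of things; names that differ only in an ending like _2 or _b are one class to them, and where a whole thing is asked for, a point or a joint stands for the part that bears it (a point fixed in the world has none). Each returns a list of dicts, best first, with "score" (0 to 1); they miss things now and then, are a little off and sometimes report something else, mostly with a low value. They report only what shows in the picture. A call takes as long as a camera call. They do not tell look-alikes from the thing itself.
- env.recognise(picture, label): "rect" ([centre column, centre row, width, height] in pixels, round what is visible of it).
- env.regions_of(picture, label): "pixels" (480x640 bool, what is visible of it) and "rect" ([centre column, centre row, width, height] in pixels, round what is visible of it).
The state is a dict: "time_s": time; "qpos": joint angles; "qvel": joint speeds; "effort": joint torques, N m; "ee_pos": TCP position; "ee_rot": TCP orientation; "force": force on the tool from outside, world axes, zero at the start; "torque": the same for the moment, N m; "gripper_width": finger opening in mm; "gripper_force": force on a finger pad.
Only numpy, scipy, OpenCV 4.12 (cv2) and the standard library are available. Lean on these libraries where they do the work, as an engineer would, in place of code of your own. Each camera call takes 0.05 s, during which the arm holds its last target. There are 200 camera calls.

TASK

Push the swab box along the desk, lengthwise, through the narrow gap between the specimen case in the middle of the desk and the pile of lilac booklets, until the whole box is out on the other side and its leading end is within about two centimetres of the tube rack there, or just touching it. Only push it with the fingers: keep it flat on the desk, never pinch, lift or tip it, do not shove the rack, and leave the lancet box, correction fluid bottle and eraser where they are. Finish with the box lying straight in line with the gap, and the hand clear.

Things in the scene. Friction and masses are not known exactly. Their poses are not given: they have to be found in the camera images.
- swab_box: White carton with a blue-green band, the larger of the two cartons on the desk: 68 wide (its own x) x 105 long (its own y) x 60 high, loose, about 0.25 kg, slides on the desk. Origin: centre of its underside. It starts in front of the gap, up to 35 mm off the gap's centre line and up to 20 degrees askew; both ends are alike.
- specimen_case: White case with a purple lid, in the middle of the desk (not the like one at the back right), standing fixed beside the gap on the side away from the robot, 121 x 168 over the lid, 67 high with the lid (lid stays shut). Origin: centre of its underside. Its own +x is the direction in which the box must be pushed (roughly world -y, within 9 degrees); its catch is on its -x side. Its -y side, 84 mm from its origin, is one wall of the gap.
- booklets_low: Lower of two lilac booklets piled squarely, fixed to the desk, on the robot's side of the gap; each 103 (its own x) x 142 (its own y) x 18, pile 35 high. Origin: centre of its underside. Its +x side, 51 mm from its origin, is the other wall of the gap; its own y lies along the gap, which it makes 140 mm long.
- gap (a point): Centre of the gap between case and booklets, at desk level; axes as the specimen case's: +x is the way to push, y is across the gap. The gap is 76 mm wide (8 mm more than the box) and runs from x = -70 mm to x = +70 mm.
- tube_rack: White foam block full of sample tubes with lilac caps, 82 (its own x) x 170 (its own y) x 88 high, loose, 0.46 kg, beyond the gap and square across its line: its long -x face, 41 mm from its origin, looks back at the gap, 149 to 179 mm from the gap's exit. Origin: centre of its underside.
- lancet_box: Smaller white carton with a red band, 60 x 90 x 45, loose, beyond the specimen case, well beside the box's path. Origin: centre of its underside. Leave alone.
- correction_fluid: Small upright bottle, white with a blue cap, 30 diameter, 72 high, loose, beyond the booklets, beside the path. Origin: centre of its underside. Leave alone.
- eraser: Blue and white eraser, 20 x 42 x 11, loose, before the specimen case, away from the path. Origin: centre of its underside. Leave alone.
There are look-alikes about, which are no part of the job. Leave any red look-alike of the tube_rack alone.

How it is judged (in metres and radians):
On the way:
1. the swab box is in the gap between case and booklets, lengthwise (x of swab_box in the frame of gap between -0.05 and 0.05 m and y of swab_box in the frame of gap between -0.012 and 0.012 m and angle between the y axis of swab_box and the x axis of gap, either way round below 0.15 rad), for 0.05 s.
At the end, for the whole second after the job is handed in: The swab box lies flat and still, wholly beyond the gap, its leading end at most 30 mm from the tube rack's face, within 30 mm of the gap's centre line and within 15 degrees of its direction (x of swab_box in the frame of gap above 0.1235 m and x of swab_box in the frame of tube_rack above -0.1235 m and y of swab_box in the frame of gap between -0.03 and 0.03 m and angle between the y axis of swab_box and the x axis of gap, either way round below 0.26 rad and angle between swab_box's own z axis and vertical below 0.05 rad and height (world z) of swab_box below 0.005 m and linear speed of swab_box below 0.01 m/s); the robot touches nothing.
It fails at once if the swab box is lifted off the desk or carried (height (world z) of swab_box above 0.012 m).
It fails at once if the swab box is tipped (angle between swab_box's own z axis and vertical above 0.2 rad).
It fails at once if the tube rack is shoved more than 15 mm (distance of tube_rack from where it was at the start of the episode above 0.015 m).
It fails at once if the lancet box, correction fluid or eraser is disturbed (moved more than 10 mm) (distance of any of lancet_box, correction_fluid, eraser from where it was at the start of the episode above 0.01 m).
It also fails if it takes over 72 s, if anything falls off the work surface, if the arm or the gripper's body presses on something with over 40 N, if the wrist force passes 120 N, or if a joint passes its speed limit or range.

## Working session

There is one attempt and no reset: what is moved stays moved. The work goes in short steps, Python scripts to look and compute and a shell command to move; the robot and the scene stay as the last step left them, time stands still between calls to the robot, and variables do not carry over. Pictures are saved under pics/ and viewed, at most 10 in all, crops included, and the job is handed in when it is done.

```bash
mkdir -p pics; ls; cat > h.py <<'E'
import numpy as np, cv2
from workcell import env
def pts(p,mask=None):
    z=p["z_map"]; v,u=np.nonzero((z>0)&(mask if mask is not None else True))
    d=z[v,u]; P=np.stack([(u-p["cx"])/p["fx"]*d,(v-p["cy"])/p["fy"]*d,d,np.ones_like(d)])
    return (p["pose"]@P)[:3].T
def proj(p,X):
    c=np.linalg.inv(p["pose"])@np.append(X,1); return p["fx"]*c[0]/c[2]+p["cx"],p["fy"]*c[1]/c[2]+p["cy"]
E
python3 - <<'E'
from h import *
ims=[]
s=env.state(); print(s)
for n in("top","scene"):
    p=env.grab_frame(n); cv2.imwrite(f"pics/{n}1.png",p["frame"][:,:,::-1])
    for l in["swab_box","specimen_case","booklets_low","tube_rack","lancet_box","correction_fluid","eraser"]:
        for r in env.regions_of(p,l)[:3]:
            X=pts(p,r["pixels"]); 
            if len(X)<10: continue
            zt=np.percentile(X[:,2],95); T=X[X[:,2]>zt-8]
            q=cv2.minAreaRect(T[:,:2].astype(np.float32))
            print(n,l,round(r["score"],2),np.round(r["rect"]),"z",round(zt),"rect",np.round(q[0]),np.round(q[1]),round(q[2],1))
E
```

```text
pics
{'time_s': 0.0, 'qpos': array([-6.85269942e+01,  1.83523483e+01,  8.97092295e+01, -9.56999442e-04,
        7.20429292e+01, -1.14433449e+00]), 'qvel': array([ 0.06217138, -0.01617829, -0.01366834,  0.04762355,  0.115514  ,
        0.17255866]), 'effort': array([-1.75598416e-04, -4.12453616e+01, -2.31975782e+01,  7.26778270e-02,
        4.56120784e-02, -1.26299196e-04]), 'ee_pos': array([ 220.9489028 , -530.28656929,  213.09406315]), 'ee_rot': array([-1.79895496e+02, -1.17745613e-03,  2.26176351e+01]), 'force': array([-0.13012411,  0.18604699,  0.10425589]), 'torque': array([-0.02317043,  0.03104166,  0.03878841]), 'gripper_force': 0.0, 'gripper_width': 91.29537783034084}
top swab_box 0.68 [238. 229.  62.  44.] z 63 rect [604. 150.] [106.  68.] 79.3
top specimen_case 0.61 [346. 169.  72.  94.] z 70 rect [717. -63.] [126. 174.] 83.3
top tube_rack 0.98 [227. 336.  68.  98.] z 96 rect [396. 163.] [ 74. 159.] 77.9
top tube_rack 0.85 [479. 243.  64.  92.] z 96 rect [ 570. -319.] [ 73. 159.] 81.4
top lancet_box 0.58 [411. 158.  48.  36.] z 48 rect [ 743. -201.] [90. 61.] 88.4
top correc
[... 459 characters left out ...]
 [717. -65.] [123. 176.] 82.4
scene booklets_low 0.49 [234. 224.  19.  10.] z 13 rect [788.  61.] [37. 20.] 25.4
scene tube_rack 0.77 [418. 196.  76.  69.] z 95 rect [ 569. -319.] [ 72. 159.] 83.2
scene tube_rack 0.69 [326. 332.  98. 117.] z 95 rect [394. 160.] [ 72. 159.] 76.8
scene tube_rack 0.49 [250. 272.  67.  57.] z 62 rect [603. 148.] [106.  71.] 80.0
scene lancet_box 0.66 [333. 187.  42.  30.] z 48 rect [ 726. -174.] [ 90. 173.] 27.3
scene correction_fluid 0.87 [434. 249.  16.  39.] z 71 rect [ 423. -175.] [16. 14.] 79.3
scene correction_fluid 0.32 [250. 272.  66.  57.] z 62 rect [603. 148.] [106.  71.] 79.9
scene eraser 0.69 [234. 226.  14.  13.] z 13 rect [789.  60.] [40. 23.] 23.5
```

View pics/top1.png

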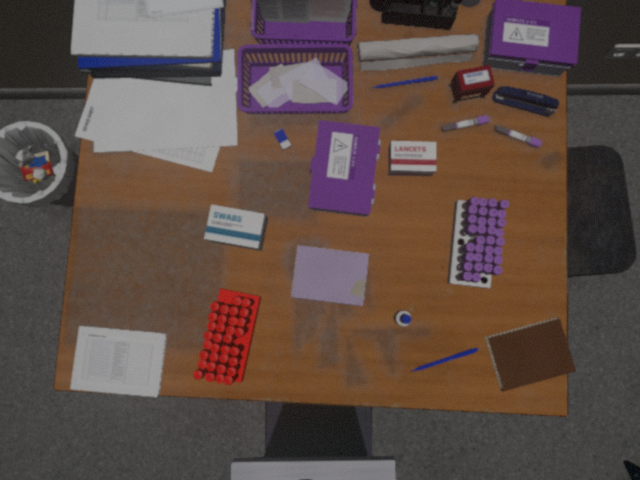

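```bash
python3 - <<'E'
from h import *
p=env.grab_frame("top"); X=pts(p)
def R(n,lo,hi,x,y):
    T=X[(X[:,2]>lo)&(X[:,2]<hi)&(X[:,0]>x[0])&(X[:,0]<x[1])&(X[:,1]>y[0])&(X[:,1]<y[1])]
    q=cv2.minAreaRect(T[:,:2].astype(np.float32)); print(n,len(T),np.round(q[0],1),np.round(q[1],1),round(q[2],1))
    return T
R("book",25,45,(420,640),(-150,90)); R("box",52,75,(540,680),(80,230)); R("case",60,80,(620,830),(-150,40))
R("rack",60,110,(450,700),(-420,-250));R("rackall",15,110,(450,700),(-420,-250))
E
```

```text
book 3850 [547.1 -38.3] [142.5 180.8] 82.5
box 1955 [603.8 149.6] [105.9  68.3] 79.5
case 5426 [728.2 -62.5] [126.4 196.3] 81.2
rack 3089 [ 569.5 -318.9] [ 74.2 158.6] 81.1
rackall 4266 [ 569.8 -319.1] [ 81.7 168.8] 82.8
```

The top picture shows the swab box at about (235,227), the case at (345,168), the booklets at (330,275), and the white rack at (479,243). The red look-alike is at (227,336). I'll refine the gap frame, then move.

```bash
cat >> h.py <<'E'
def rect(X,lo,hi,f):
    T=X[(X[:,2]>lo)&(X[:,2]<hi)]; T=T[f(T)]
    # trim sparse flyers
    q=cv2.minAreaRect(T[:,:2].astype(np.float32)); return np.array(q[0]),q[1],q[2]
E
python3 - <<'E'
from h import *
p=env.grab_frame("top"); X=pts(p)
a=np.radians(-97.2); d=np.array([np.cos(a),np.sin(a)]); n=np.array([-d[1],d[0]]); g=np.array([596,-48.5])
print("book",rect(X,25,45,lambda T:(abs((T[:,:2]-g)@d)<100)&((T[:,:2]-g)@n<0)&((T[:,:2]-g)@n>-180)))
print("case",rect(X,60,80,lambda T:(abs((T[:,:2]-g)@d)<90)&((T[:,:2]-g)@n>0)&((T[:,:2]-g)@n<230)))
S=np.c_[(X[:,:2]-g)@d,(X[:,:2]-g)@n,X[:,2]]
# walls along gap
for x in range(-60,61,20):
    T=S[abs(S[:,0]-x)<6]
    b=T[(T[:,2]>28)&(T[:,1]<0)&(T[:,1]>-150)][:,1]; c=T[(T[:,2]>60)&(T[:,1]>0)&(T[:,1]<230)][:,1]
    print(x, b.min(),b.max(),c.min(),c.max())
T=S[(S[:,2]>28)&(S[:,1]<-45)&(S[:,1]>-130)&(abs(S[:,0])<120)][:,0];print("book ends",T.min(),T.max())
T=S[(S[:,2]>20)&(abs(S[:,1])<60)&(S[:,0]>150)&(S[:,0]<400)][:,0];print("rack face",T.min(),T.max())
print(env.state()["ee_rot"])
E
python3 -m pendant '{"translation":[[0,0,0],[0,0,0],[0,0,0],[0,0,0],[0,0,0],[0,0,0],[0,0,0],[0,0,0]],"roll":[0.12,0.12,0.12,0.12,0.036,0,0,0],"hand":[87,87,87,87,87,87,87,87]}'
```

```text
book (array([508.77615356, -33.30020142]), (142.5170440673828, 103.29871368408203), 82.40512084960938)
case (array([729.39251709, -51.36575317]), (152.34735107421875, 193.88658142089844), 82.52291870117188)
-60 -139.41049579441147 -36.3726514235605 36.37400599741319 229.73111935549824
-40 -139.51831475360748 -37.238981300909906 36.629202187041194 208.90187533433726
-20 -139.91224293586095 -36.98828372892938 35.81261229324515 209.09708532421814
0 -139.46777340976692 -37.094315286319 36.41902975160932 208.5721138193621
20 -140.2747861117398 -37.25625033170134 36.236378390521345 208.50644297207083
40 -140.1621080525069 -37.49935310074034 36.05609921642356 208.0524439183752
60 -140.27430082740494 -37.54341824452326 35.423239984277835 207.33972790334673
book ends -75.54173379737078 66.66817700753784
rack face 231.2416551904995 312.1330923937073
[ 1.79992368e+02 -2.78107364e-04  2.26177734e+01]
time_s: 1.57
ee_pos: [221.2, -530.8, 214.0]
ee_rot: [180.0, -0.0, -6.9]
force: [0.1, 0.3, 0.1]
gripper_width: 60.0
gripper_force: 0.0
```

```bash
python3 -m pendant '{"translation":[[10.8,-36.2,0],[10.8,-36.2,0],[10.8,-36.2,0],[10.8,-36.2,0],[10.8,-36.2,0],[10.8,-36.2,0],[10.8,-36.2,0],[10.8,-36.2,0]],"roll":[0.01,0,0,0,0,0,0,0],"hand":[87,87,87,87,87,87,87,87]}'
python3 -m pendant '{"translation":[[10.8,-36.2,0],[10.8,-36.2,0],[10.8,-36.2,0],[10.8,-36.2,0],[10.8,-36.2,0],[10.8,-36.2,0],[10.8,-36.2,0],[10.8,-36.2,0]],"roll":[0,0,0,0,0,0,0,0],"hand":[87,87,87,87,87,87,87,87]}'
python3 -m pendant '{"translation":[[10.8,-36.2,0],[10.8,-36.2,0],[10.8,-36.2,0],[10.8,-36.2,0],[0,0,30],[0,0,30],[0,0,20],[0,0,0]],"roll":[0,0,0,0,0,0,0,0],"hand":[87,87,87,87,87,87,87,87]}'
```

```text
time_s: 2.23
ee_pos: [344.7, -253.2, 214.2]
ee_rot: [180.0, -0.0, -7.5]
force: [1.0, -0.4, -0.8]
gripper_width: 59.9
gripper_force: 0.0
time_s: 2.9
ee_pos: [468.4, 22.9, 214.2]
ee_rot: [180.0, -0.0, -7.5]
force: [1.3, -0.1, 0.3]
gripper_width: 60.6
gripper_force: 0.0
time_s: 3.57
ee_pos: [526.5, 158.4, 129.6]
ee_rot: [179.8, 0.5, -7.4]
force: [-0.7, -0.1, -0.6]
gripper_width: 60.2
gripper_force: 0.0
```

```bash
cat >> h.py <<'E'
a=np.radians(-97.5); d=np.array([np.cos(a),np.sin(a)]); n=np.array([-d[1],d[0]]); g=np.array([596,-44.1])
def G(P): P=np.asarray(P)[:2]-g; return np.round([P@d,P@n],1)
def box(name="top"):
    p=env.grab_frame(name); r=env.regions_of(p,"swab_box")
    for k in r[:2]:
        T=pts(p,k["pixels"]); T=T[(T[:,2]>54)&(T[:,2]<70)]
        if len(T)<50: continue
        q=cv2.minAreaRect(T[:,:2].astype(np.float32))
        print(name,round(k["score"],2),"box gap xy",G(q[0]),np.round(q[1],1),"ang",round(q[2],1),"(82.5 or -7.5 aligned)")
    s=env.state(); print("tcp gap",G(s["ee_pos"]),"z",round(s["ee_pos"][2],1),"yaw",round(s["ee_rot"][2],2),"F",np.round(s["force"],1),"t",s["time_s"])
    return p
E
python3 -c "
from h import *
p=box(); cv2.imwrite('pics/t2.png',p['frame'][120:380,130:450,::-1].repeat(2,0).repeat(2,1))
p=box('scene'); cv2.imwrite('pics/s2.png',p['frame'][:,:,::-1])"
```

```text
top 0.62 box gap xy [-192.9  -16. ] [105.6  63.8] ang 79.8 (82.5 or -7.5 aligned)
tcp gap [-192.6  -92.2] z 134.0 yaw -7.49 F [-0.1  0.6 -0.3] t 3.6667
scene 0.82 box gap xy [-190.8  -17.9] [105.8  72. ] ang 79.4 (82.5 or -7.5 aligned)
tcp gap [-192.9  -91. ] z 135.7 yaw -7.52 F [0.4 0.2 1.1] t 3.7667
```

```bash
python3 -m pendant '{"translation":[[0,0,30],[0,0,30],[0,0,30],[0,0,20],[0,0,6],[5,0,0],[8,0,0],[5,0,0]],"roll":[0,0,0,0,0,0,0,0],"hand":[87,87,87,87,87,87,87,87]}'
python3 -m pendant '{"translation":[[3,0,0],[3,0,0],[3,0,0],[3,0,0],[3,0,0],[3,0,0],[2,0,0],[0,0,0]],"roll":[0,0,0,0,0,0,0,0],"hand":[87,87,87,87,87,87,87,87]}'
python3 -c "
from h import *
p=box(); p=box('scene'); cv2.imwrite('pics/s3.png',p['frame'][120:420,130:530,::-1].repeat(2,0).repeat(2,1))"
```

```text
time_s: 4.43
ee_pos: [550.8, 156.9, 20.3]
ee_rot: [-179.9, -0.3, -7.5]
force: [0.8, 0.1, 0.8]
gripper_width: 59.7
gripper_force: 1.1
time_s: 5.1
ee_pos: [568.1, 153.9, 17.9]
ee_rot: [-180.0, -0.1, -7.5]
force: [-0.5, 0.7, 0.3]
gripper_width: 59.6
gripper_force: 0.3
top 0.66 box gap xy [-172.3   -1.5] [63.3 68.5] ang 84.1 (82.5 or -7.5 aligned)
tcp gap [-192.7  -53.6] z 17.9 yaw -7.52 F [-0.3  0.9 -0.8] t 5.2
scene 0.84 box gap xy [-189.9  -17.5] [103.5  41.5] ang 84.2 (82.5 or -7.5 aligned)
tcp gap [-192.7  -53.7] z 17.9 yaw -7.51 F [ 0.1 -0.3 -0.2] t 5.3
```

View pics/s3.png

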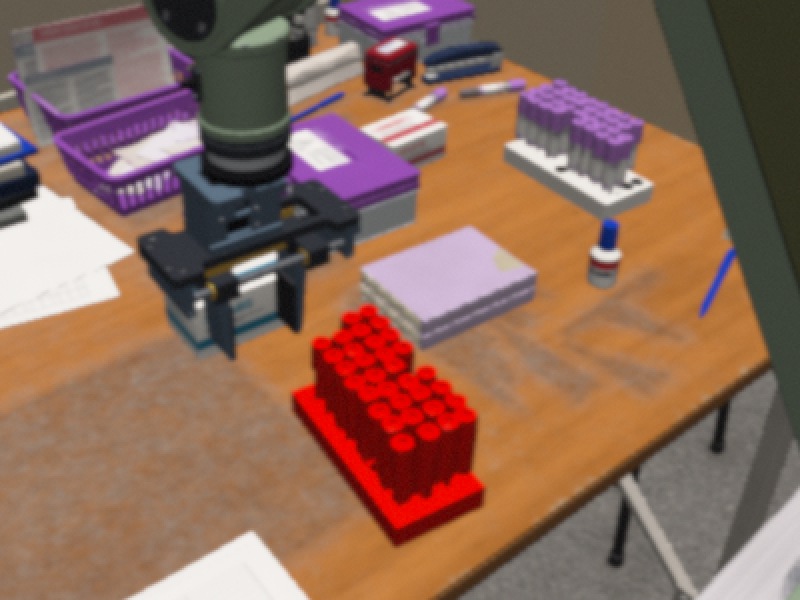

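```bash
python3 -m pendant '{"translation":[[1.5,0,0],[1.5,0,0],[0,0,0],[-8,0,0],[-20,0,0],[-20,0,-20],[-20,0,-40],[0,0,-40]],"roll":[0,0,0,0,0,0,0,0],"hand":[87,87,87,87,87,87,87,87]}'
python3 -m pendant '{"translation":[[-20,0,0],[0,0,0],[0,0,0],[0,0,0],[0,0,0],[0,0,0],[0,0,0],[0,0,0]],"roll":[-0.12,-0.12,-0.12,-0.12,-0.12,-0.12,-0.12,-0.12],"hand":[171,171,171,171,171,171,171,171]}'
python3 -c "
from h import *
p=box(); p=box('scene')"
```

```text
time_s: 5.97
ee_pos: [498.7, 161.7, 114.1]
ee_rot: [179.8, 0.5, -7.5]
force: [0.8, 0.6, -1.1]
gripper_width: 60.1
gripper_force: 0.0
time_s: 6.63
ee_pos: [484.2, 164.9, 115.2]
ee_rot: [180.0, -0.0, 47.8]
force: [-1.1, 1.0, 0.3]
gripper_width: 30.2
gripper_force: 0.0
top 0.83 box gap xy [-193.7    0.3] [105.8  68.3] ang 82.4 (82.5 or -7.5 aligned)
tcp gap [-192.6 -138.1] z 115.2 yaw 47.48 F [ 0.6 -0.3 -0. ] t 6.7333
scene 0.84 box gap xy [-201.4   -0.6] [86.6 72.1] ang 82.5 (82.5 or -7.5 aligned)
tcp gap [-192.6 -138. ] z 115.2 yaw 47.32 F [-0.1  0.3  0.9] t 6.8333
```

```bash
python3 -m pendant '{"translation":[[0,0,0],[0,0,0],[0,0,0],[0,0,0],[0,0,0],[0,0,0],[18.9,27.6,0],[18.9,27.6,0]],"roll":[-0.12,-0.12,-0.12,-0.12,-0.12,-0.011,0,0],"hand":[171,171,171,171,171,171,171,171]}'
python3 -m pendant '{"translation":[[18.9,27.6,0],[18.9,27.6,0],[18.9,27.6,0],[0,0,0],[0,0,30],[0,0,30],[0,0,25],[0,0,12]],"roll":[0,0,0,0,0,0,0,0],"hand":[171,171,171,171,171,171,171,171]}'
python3 -m pendant '{"translation":[[0,0,0],[0,0,0],[-5,0,0],[-10,0,0],[-5,0,0],[-3,0,0],[-3,0,0],[-3,0,0]],"roll":[0,0,0,0,0,0,0,0],"hand":[171,171,171,171,171,171,171,171]}'
python3 -c "
from h import *
p=box()"
```

```text
time_s: 7.5
ee_pos: [543.6, 194.9, 115.4]
ee_rot: [-180.0, 0.0, 82.2]
force: [0.5, 0.1, 1.0]
gripper_width: 29.9
gripper_force: 0.0
time_s: 8.17
ee_pos: [630.8, 239.5, 14.5]
ee_rot: [-179.7, 0.2, 82.3]
force: [-0.6, 0.4, 0.1]
gripper_width: 30.1
gripper_force: 0.0
time_s: 8.83
ee_pos: [630.5, 212.1, 19.2]
ee_rot: [179.9, -0.1, 82.4]
force: [0.5, 2.9, 2.3]
gripper_width: 30.0
gripper_force: 1.4
top 0.77 box gap xy [-189.5    0.9] [102.7  68.7] ang 82.6 (82.5 or -7.5 aligned)
tcp gap [-257.9    0.6] z 18.8 yaw 82.47 F [ 0.5  0.7 -0. ] t 8.9333
```

```bash
python3 -m pendant '{"translation":[[-4,0,0],[-4,0,0],[-4,0,0],[-4,0,0],[-4,0,0],[-4,0,0],[-4,0,0],[-4,0,0]],"roll":[0,0,0,0,0,0,0,0],"hand":[171,171,171,171,171,171,171,171]}'
python3 -m pendant '{"translation":[[-4,0,0],[-4,0,0],[-4,0,0],[-4,0,0],[-4,0,0],[-4,0,0],[-2,0,0],[0,0,0]],"roll":[0,0,0,0,0,0,0,0],"hand":[171,171,171,171,171,171,171,171]}'
python3 -c "
from h import *
p=box();cv2.imwrite('pics/t4.png',p['frame'][120:380,130:450,::-1].repeat(2,0).repeat(2,1))"
```

```text
time_s: 9.6
ee_pos: [625.6, 179.6, 18.2]
ee_rot: [180.0, 0.0, 82.5]
force: [-0.7, 2.6, 3.1]
gripper_width: 29.7
gripper_force: 1.3
time_s: 10.27
ee_pos: [621.9, 153.3, 18.0]
ee_rot: [-180.0, 0.1, 82.5]
force: [-0.3, -0.1, 0.3]
gripper_width: 30.2
gripper_force: 0.2
top 0.96 box gap xy [-1.285e+02  1.000e-01] [99.  68.4] ang 82.9 (82.5 or -7.5 aligned)
tcp gap [-199.3   -0.4] z 17.7 yaw 82.51 F [-0.9 -0.1 -0. ] t 10.3667
```

View pics/t4.png

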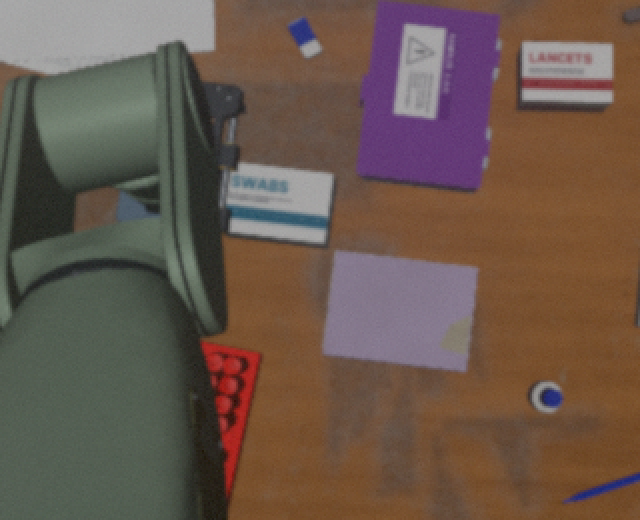

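```bash
python3 -m pendant '{"translation":[[-4,0,0],[-4,0,0],[-4,0,0],[-4,0,0],[-4,0,0],[-4,0,0],[-4,0,0],[-4,0,0]],"roll":[0,0,0,0,0,0,0,0],"hand":[171,171,171,171,171,171,171,171]}'
python3 -m pendant '{"translation":[[-4,0,0],[-4,0,0],[-4,0,0],[-4,0,0],[-4,0,0],[-4,0,0],[-4,0,0],[0,0,0]],"roll":[0,0,0,0,0,0,0,0],"hand":[171,171,171,171,171,171,171,171]}'
python3 -c "
from h import *
p=box()"
```

```text
time_s: 11.03
ee_pos: [618.0, 122.0, 18.2]
ee_rot: [-180.0, 0.0, 82.5]
force: [0.6, 0.9, -0.2]
gripper_width: 30.0
gripper_force: 0.5
time_s: 11.7
ee_pos: [614.3, 93.9, 18.3]
ee_rot: [-180.0, 0.0, 82.5]
force: [0.6, -0.6, 0.6]
gripper_width: 30.1
gripper_force: 0.0
top 0.92 box gap xy [-64.2   0.6] [90.2 68.4] ang 82.8 (82.5 or -7.5 aligned)
tcp gap [-139.7    0.2] z 18.3 yaw 82.49 F [ 0.5 -0.3  0.9] t 11.8
```

```bash
for i in 1; do python3 -m pendant '{"translation":[[-4,0,0],[-4,0,0],[-4,0,0],[-4,0,0],[-4,0,0],[-4,0,0],[-4,0,0],[-4,0,0]],"roll":[0,0,0,0,0,0,0,0],"hand":[171,171,171,171,171,171,171,171]}'; done
python3 -m pendant '{"translation":[[-4,0,0],[-4,0,0],[-4,0,0],[-4,0,0],[-4,0,0],[-4,0,0],[-4,0,0],[0,0,0]],"roll":[0,0,0,0,0,0,0,0],"hand":[171,171,171,171,171,171,171,171]}'
python3 -c "
from h import *
p=box()
cv2.imwrite('pics/t5.png',p['frame'][120:380,130:450,::-1].repeat(2,0).repeat(2,1))"
```

```text
time_s: 12.47
ee_pos: [610.3, 62.7, 18.3]
ee_rot: [180.0, -0.0, 82.5]
force: [-0.5, 2.4, 1.2]
gripper_width: 30.3
gripper_force: 1.0
time_s: 13.13
ee_pos: [606.4, 34.3, 18.2]
ee_rot: [-180.0, 0.0, 82.5]
force: [0.2, 0.4, -0.8]
gripper_width: 29.9
gripper_force: 0.0
top 0.62 box gap xy [6.8 0.4] [67.7 68.2] ang 82.3 (82.5 or -7.5 aligned)
tcp gap [-79.4  -0.3] z 17.9 yaw 82.49 F [-0.3  0.  -0.2] t 13.2333
```

View pics/t5.png

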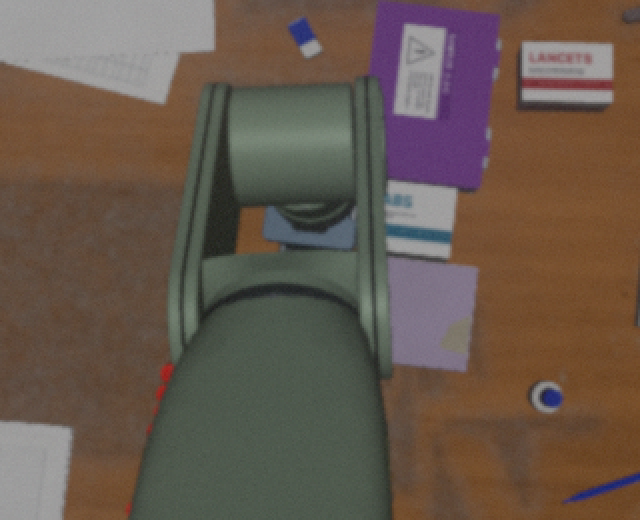

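```bash
python3 -m pendant '{"translation":[[-4,0,0],[-4,0,0],[-4,0,0],[-4,0,0],[-4,0,0],[-4,0,0],[-4,0,0],[-4,0,0]],"roll":[0,0,0,0,0,0,0,0],"hand":[171,171,171,171,171,171,171,171]}'
python3 -m pendant '{"translation":[[-4,0,0],[-4,0,0],[-4,0,0],[-4,0,0],[-4,0,0],[-4,0,0],[-4,0,0],[0,0,0]],"roll":[0,0,0,0,0,0,0,0],"hand":[171,171,171,171,171,171,171,171]}'
python3 -c "
from h import *
p=box()"
```

```text
time_s: 13.9
ee_pos: [602.3, 3.1, 18.2]
ee_rot: [-180.0, 0.0, 82.5]
force: [0.4, 1.0, -0.6]
gripper_width: 30.1
gripper_force: 0.5
time_s: 14.57
ee_pos: [598.6, -25.1, 18.3]
ee_rot: [180.0, 0.0, 82.5]
force: [0.3, -0.3, 0.8]
gripper_width: 29.9
gripper_force: 0.0
top 0.86 box gap xy [57.3  1.2] [86.3 68.3] ang 82.2 (82.5 or -7.5 aligned)
tcp gap [-19.7   0.2] z 18.3 yaw 82.48 F [0.6 0.6 0.7] t 14.6667
```

```bash
python3 -m pendant '{"translation":[[-4,0,0],[-4,0,0],[-4,0,0],[-4,0,0],[-4,0,0],[-4,0,0],[-4,0,0],[-4,0,0]],"roll":[0,0,0,0,0,0,0,0],"hand":[171,171,171,171,171,171,171,171]}'
python3 -m pendant '{"translation":[[-4,0,0],[-4,0,0],[-4,0,0],[-4,0,0],[-4,0,0],[-4,0,0],[-4,0,0],[-4,0,0]],"roll":[0,0,0,0,0,0,0,0],"hand":[171,171,171,171,171,171,171,171]}'
python3 -m pendant '{"translation":[[-4,0,0],[-4,0,0],[-4,0,0],[-4,0,0],[-4,0,0],[-4,0,0],[-2,0,0],[0,0,0]],"roll":[0,0,0,0,0,0,0,0],"hand":[171,171,171,171,171,171,171,171]}'
python3 -c "
from h import *
p=box()
X=pts(p); S=np.c_[(X[:,:2]-g)@d,(X[:,:2]-g)@n,X[:,2]]
T=S[(S[:,2]>54)&(S[:,2]<68)&(abs(S[:,1])<25)&(S[:,0]>90)&(S[:,0]<225)][:,0];print('lead',np.percentile(T,[1,50,99.5]))
T=S[(S[:,2]>15)&(abs(S[:,1])<60)&(S[:,0]>222)&(S[:,0]<400)][:,0];print('rack face',np.percentile(T,[.5,1,50,99]))
cv2.imwrite('pics/t6.png',p['frame'][120:380,230:550,::-1].repeat(2,0).repeat(2,1))"
```

```text
time_s: 15.33
ee_pos: [594.6, -56.3, 18.3]
ee_rot: [180.0, -0.0, 82.5]
force: [0.1, 3.3, 1.5]
gripper_width: 30.4
gripper_force: 1.1
time_s: 16.0
ee_pos: [590.4, -88.0, 18.3]
ee_rot: [180.0, 0.0, 82.5]
force: [0.4, 3.4, 1.9]
gripper_width: 30.1
gripper_force: 1.3
time_s: 16.67
ee_pos: [586.8, -114.3, 18.1]
ee_rot: [-180.0, 0.0, 82.5]
force: [-0.2, 0.1, -0.1]
gripper_width: 29.8
gripper_force: 0.0
top 0.77 box gap xy [137.4 -18.6] [27.3 30.6] ang 88.0 (82.5 or -7.5 aligned)
tcp gap [70.5 -0.2] z 17.9 yaw 82.51 F [-0.4 -0.1  0.3] t 16.7667
lead [119.52928577 137.68668175 152.8300144 ]
rack face [236.25728677 236.57282431 264.80666614 310.40347742]
```

View pics/t6.png

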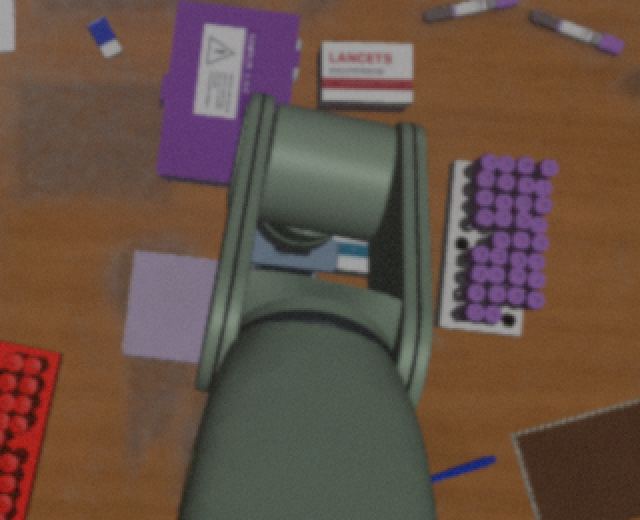

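```bash
python3 -m pendant '{"translation":[[-4,0,0],[-4,0,0],[-4,0,0],[-4,0,0],[-4,0,0],[-4,0,0],[-4,0,0],[-4,0,0]],"roll":[0,0,0,0,0,0,0,0],"hand":[171,171,171,171,171,171,171,171]}'
python3 -m pendant '{"translation":[[-2,0,0],[0,0,0],[4,0,0],[12,0,0],[10,0,-10],[0,0,-40],[0,0,-40],[0,0,-40]],"roll":[0,0,0,0,0,0,0,0],"hand":[171,171,171,171,171,171,171,171]}'
python3 -m pendant '{"translation":[[40,0,0],[40,0,0],[40,0,0],[40,0,0],[40,0,0],[40,0,0],[0,0,0],[0,0,0]],"roll":[0,0,0,0,0,0,0,0],"hand":[171,171,171,171,171,171,171,171]}'
python3 -c "
from h import *
p=box()
print('rack',rect(pts(p),15,110,lambda T:(T[:,0]>450)&(T[:,0]<700)&(T[:,1]<-278)&(T[:,1]>-420)))
cv2.imwrite('pics/t7.png',p['frame'][120:380,230:550,::-1].repeat(2,0).repeat(2,1))"
```

```text
time_s: 17.43
ee_pos: [582.7, -145.6, 18.2]
ee_rot: [-180.0, 0.0, 82.5]
force: [0.8, 1.8, -1.7]
gripper_width: 29.8
gripper_force: 0.5
time_s: 18.1
ee_pos: [585.7, -119.6, 150.2]
ee_rot: [-180.0, -0.0, 82.6]
force: [0.2, 0.2, -0.3]
gripper_width: 29.7
gripper_force: 0.0
time_s: 18.77
ee_pos: [616.9, 119.9, 148.8]
ee_rot: [180.0, 0.0, 82.8]
force: [0.5, 0.3, -0.5]
gripper_width: 30.0
gripper_force: 0.0
top 0.89 box gap xy [171.7   0.8] [105.  68.] ang 82.8 (82.5 or -7.5 aligned)
tcp gap [-162.4   -0.4] z 148.6 yaw 82.57 F [-1.  -0.3  0.2] t 18.8667
rack (array([ 569.93133545, -319.35757446]), (81.09712982177734, 169.6295623779297), 83.78121185302734)
```

View pics/t7.png

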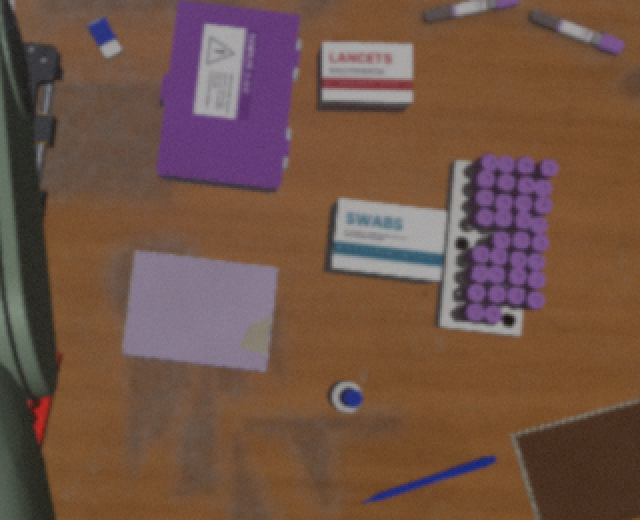

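The box lies straight beyond the gap, at about (388,240) in the crop. Its leading end is roughly 11 mm from the rack, which has not moved, and the hand is clear.

```bash
python3 -c "
from workcell import env
print(env.job_done())"
```

```text
the job is handed in; nothing more can be done
None
```

I pushed the swab box lengthwise through the gap, and it now lies straight beyond it, its leading end about 11 mm from the tube rack, which has not moved; the hand is clear and the job is handed in (no verdict was returned).

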